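# Close the split pellet mould and hold it shut

## Robot

A 6-joint arm with a two-finger parallel gripper is mounted at the origin on the work surface; the furniture and walls round the work are solid. World frame = base frame: x ahead of the robot, y to its left, z up, the work surface at z = 0. Lengths are in m, angles in degrees, forces in N, time in s.
With the tool pointing down it reaches from about 0.4 to 0.825 m from the base axis. Payload 7 kg.
Tool frame: the origin (TCP) lies at the very end of the fingers, on their centre line; the grasp point (between the pads) lies 19 mm behind it; z points along the fingers, y is the line along which they close (so a half turn about z gives the same grasp; the last joint's range is limited). The gripper opens to 88 mm and grips with 3 to 60 N. Pads are 19 mm wide; open, the fingers measure 130 mm over their backs; the gripper's body (78 mm by 193 mm) begins 47 mm behind the grasp point.
Start: joints at [-60.212, 20.546, 0.682, 0, -70.136, -16.507], TCP at [0.155, -0.657, 0.227] pointing down, gripper open.
Joint ranges: [-176.03, 176.03], [-82.01, 121.73], [-58.28, 71.71], [-173.87, 95.51], [-174.79, -0.11], [-173.66, 173.66]. Speed limits (degrees/s): [136.94, 136.94, 172.46, 180, 180, 180].

## Interface

Orientations are given as [roll, pitch, yaw] about the fixed x, y, z axes, in that order (R = Rz(yaw) Ry(pitch) Rx(roll)).
In Python, from plant import get_state, capture, close_job, regions_of gives the robot as it stands.
- The arm moves only by the tool jog_arm, never from a script. Its argument "moves" is a list of rows, each a list of 3 entries, a list of its own where there are three numbers: the shift along the tool's x, y, z in cm, then the turn about the tool's z in degrees, then the finger opening in cm, from 0 to 8.76. A call has 1 to 12 rows; each row shifts and turns the commanded pose from where the row before left it, along the tool's axes as they then stand; what a row does not reach is not made up. A row lasts 1/8 s, in which the tool goes at most 62.5 mm and 10.7 degrees, less where a joint would pass 70% of its speed; a pose out of reach is approached as far as the arm can. A call is refused whole if a number of a shift passes 6.25 or a number of a turn 10.7, either way. A call with a gripper value outside its range is refused whole. The fingers move at their own pace and stop on an object; "newtons" is the grip in N (left out, the last holds). Time passes only in rows, so rows that do not move let the fingers close. It gives the time, the measured TCP pose, the force, the opening and the grip force at its end, in the units of the state.
- get_state(): the state, without advancing time (a new reading comes with each control period).
- capture(name): name is "scene" or "top" or "wrist"; returns a dict with "pixels" (480x640x3 uint8, blue, green, red), "mtx" (3x3 intrinsics, pixels), "world_from_camera" (4x4, takes a point from camera to world coordinates); the wrist camera has in their place "hand_eye" (4x4, takes a point from camera to tool coordinates, whose origin is the TCP and whose axes are the flange's). Camera axes: x right, y down, z forward; pixel columns grow to the right and rows downward; lengths in m; the calibration is good to about 2 mm. A picture is of the moment at which its call begins: read the wrist's pose just before it. There is no depth.
- close_job(): hands the job in; it is judged then, once.
Trained networks look in a picture, given as the dict that the camera call returned (one of the last four; its "shot" number tells which), for a name from the list of things; names that differ only in an ending like _2 or _b are one class to them, and where a whole thing is asked for, a point or a joint stands for the part that bears it (a point fixed in the world has none). Each returns a list of dicts, best first, with "confidence" (0 to 1); they miss things now and then, are a little off and sometimes report something else, mostly with a low value. They report only what shows in the picture. A call takes as long as a camera call.
- regions_of(picture, thing): "pixels" (480x640 bool, what is visible of it) and "pixel" ([column, row] in pixels, amid what is visible of it).
The state is a dict: "time_s": time; "joints": joint angles; "qd": joint speeds; "joint_torque": joint torques, N m; "tcp_pos": TCP position; "eef_rot": TCP orientation; "contact_force": force on the tool from outside, world axes, zero at the start; "moment": the same for the moment, N m; "gripper_width": finger opening in m; "gripper_force": force on a finger pad.
Only numpy, scipy, OpenCV 4.12 (cv2) and the standard library are available. Lean on these libraries where they do the work, as an engineer would, in place of code of your own. Each camera call takes 0.05 s, during which the arm holds its last target. There are 200 camera calls.

## Task

Swing the red-handled toggle clamp on the jig back over centre, away from the robot, until it stays open, so that the aluminium lower mould half is free. Then pick up the blue upper half by its black rib, fit it over the two dowels of the lower half the right way round (yellow dot over yellow dot), fully down and flush, and finish with the fingers still on it, pressing the pair together with about 15 N: do not let go at the end. Leave the lower half in its nest and the other things on the bench where they are.

Things in the scene. Friction and masses are not known exactly. Their poses are not given: they have to be found in the camera images.
- jig: fixed steel jig; origin on the worktop below the centre of the mould nest. Plate 10 mm thick, x -52 to +125 mm, 124 mm wide (80 mm at the clamp end). Low rails (tops at z 20 mm) lie round the nest 1 mm clear of the lower half. Toggle clamp at the +x end: red cheeks to z 62 mm, pivot axis along jig y at x 90, z 53 mm
- clamp (a joint): clamp lever, rad. About 0 is closed: hold-down bar level towards jig -x, its rubber foot 64 mm from the pivot pressing on the lower half, handle straight up. It grows as the handle swings to jig +x and the bar rises; its weight swings it closed below about 0.7 and on to its open stop, 1.55, above about 0.9. 2 to 4 N near the handle's top swings it; open, the bar stands up to z 121 mm
- clamp_handle (a point): top end of the clamp handle, on its axis 82 mm from the pivot (another 8 mm of rounded end beyond). Red round grip, 16 mm thick, over the outer 37 mm; thinner steel rod (10 mm) below
- lower_half: aluminium lower mould half, loose in the jig's nest, 0.5 kg, 64 (x) x 96 (y) x 29 mm high, round cavity in its top; axes as the jig's; origin centre of its underside, which lies on the plate. Two steel dowels stand 18 mm up from its top, the last 5 mm tapered
- big_dowel (a point): foot of the 12 mm dowel, on the lower half's top face at its x 0, y +34, z 29 mm; a yellow dot beside it at x -22
- small_dowel (a point): foot of the 8 mm dowel, at x 0, y -34, z 29 mm of the lower half
- upper_half: blue upper mould half, loose, flat on the worktop, 0.2 to 0.4 kg, plate 64 (x) x 96 (y) x 22 mm; origin centre of its underside. On its middle a black grip rib 44 mm long (x), 22 wide (y), 34 high (top at z 56 mm). Closed, its origin lies 29 mm above that of the lower half, axes alike; it does not go on the other way round
- big_bore (a point): mouth of the 14.5 mm through bore for the 12 mm dowel, on the underside at x 0, y +34 mm of the upper half; a yellow dot on the top face beside it at x -22
- small_bore (a point): mouth of the 10.5 mm through bore for the 8 mm dowel, on the underside at x 0, y -34 mm
- green_jar: clear jar with a green screw cap, 65 mm wide, 148 tall, at the back right; a bystander; origin centre of its underside
- amber_jar: amber glass bottle with a black cap, 85 mm wide, 162 tall, on the left; a bystander; origin centre of its underside
- bench_timer: small white timer, 62x62x18, front left; a bystander; origin centre of its underside
- dish: round petri dish, 60 mm wide, 12 high, behind the upper half; a bystander; origin centre of its underside
- felt_pen: black marker pen, 136 mm long, lying on the blue log book, front right; a bystander; origin centre of its underside

How it is judged:
By the outcome, as a careful person would: the job done as asked, in the order asked, and still so for the second after the job is handed in, while the arm keeps its last pose, push and grip.
It also fails if it takes over 56 s, if anything falls off the work surface, if the arm or the gripper's body presses on something with over 40 N, if the wrist force passes 120 N, or if a joint passes its speed limit or range.

## Working session

There is one attempt and no reset: what is moved stays moved. The work goes in short steps, Python scripts to look and compute and a tool call to move; the robot and the scene stay as the last step left them, time stands still between calls to the robot, and variables do not carry over. Pictures are saved under pics/ and viewed, at most 10 in all, crops included, and the job is handed in when it is done.

Besides the shell and the picture viewer there is one more tool, called after ">>>" as name(argument=value, ...), one argument or row to a line, values as JSON. jog_arm: Moves the arm, as the interface text tells. Its arguments: {"type":"object","properties":{"moves":{"type":"array"},"newtons":{"type":"number"}},"required":["moves"]}

```bash
mkdir -p pics; cat > h.py <<'E'
import numpy as np, cv2
from plant import get_state, capture, close_job, regions_of
from scipy.spatial.transform import Rotation as R
def T_tool():
    s=get_state(); T=np.eye(4); T[:3,:3]=R.from_euler('xyz',s['eef_rot'],degrees=True).as_matrix(); T[:3,3]=s['tcp_pos']; return T
def shot(n):
    T=T_tool(); c=capture(n)
    c['W']=c['world_from_camera'] if n!='wrist' else T@c['hand_eye']
    return c
def ray(c,p,z):
    v=cv2.undistortPoints(np.float32([[p]]),np.array(c['mtx']),None)[0,0]
    d=c['W'][:3,:3]@np.array([v[0],v[1],1]); o=c['W'][:3,3]
    return o+d*(z-o[2])/d[2]
def proj(c,X):
    q=np.linalg.inv(c['W'])@np.append(X,1); u=np.array(c['mtx'])@q[:3]; return u[:2]/u[2]
E
python3 - <<'E'
from h import *
print(get_state())
for n in ['scene','top']:
    c=shot(n); cv2.imwrite(f'pics/{n}0.png',c['pixels']); print(n,np.round(c['W'],3).tolist(),np.array(c['mtx']).tolist())
    for t in ['jig','clamp','clamp_handle','lower_half','upper_half','big_dowel','big_bore','green_jar','amber_jar','dish','felt_pen','bench_timer']:
        r=regions_of(c,t)
        if r: 
            x=r[0]; print(t,round(x['confidence'],2),x['pixel'],ray(c,x['pixel'],0.03).round(3))
E
```

```text
{'time_s': 0.0, 'joints': array([-6.02138805e+01,  2.05906627e+01,  6.34213705e-01, -1.96911156e-02,
       -7.01347880e+01, -1.65061472e+01]), 'qd': array([-0.02540263,  0.01749649,  0.0026179 , -0.01766026, -0.00811934,
       -0.03226203]), 'joint_torque': array([-1.07249463e-03, -5.82711911e+01,  2.93049181e+01,  6.99705362e+00,
        6.82194936e-03, -1.50198166e-04]), 'tcp_pos': array([ 0.1549094 , -0.65649212,  0.22563609]), 'eef_rot': array([ 1.79907263e+02, -8.17644181e-03, -1.66726727e+02]), 'contact_force': array([0.81279319, 0.56779309, 0.10759522]), 'moment': array([0.08155535, 0.03157326, 0.00577666]), 'gripper_force': 0.0, 'gripper_width': 0.08816648104498817}
scene [[0.404, -0.367, 0.838, -0.6], [-0.915, -0.158, 0.372, -0.52], [-0.004, -0.917, -0.399, 0.62], [0.0, 0.0, 0.0, 1.0]] [[579.690525571431, 0.0, 325.647316246492], [0.0, 579.690525571431, 230.0921143815536], [0.0, 0.0, 1.0]]
jig 0.91 [342.9, 253.3] [ 0.531 -0.062  0.03 ]
clamp 0.93 [343.8, 221.8] [0.708 0.008 0.03 ]
clamp_handle 0.83 [340.1, 230.0] [ 0.655 -0.004  0.03 ]
lower_half 0.96 [322.0, 256.9] [ 0.494
[... 529 characters left out ...]
[0.0, 0.0, 0.0, 1.0]] [[513.6521819955422, 0.0, 314.0303461893876], [0.0, 513.6521819955422, 241.19850109617377], [0.0, 0.0, 1.0]]
jig 0.72 [323.1, 231.1] [ 0.531 -0.049  0.03 ]
clamp 0.85 [325.5, 217.8] [ 0.56  -0.054  0.03 ]
clamp_handle 0.65 [323.8, 214.1] [ 0.568 -0.05   0.03 ]
lower_half 0.57 [313.5, 253.4] [ 0.482 -0.029  0.03 ]
upper_half 0.7 [399.8, 271.2] [ 0.446 -0.211  0.03 ]
big_dowel 0.57 [314.6, 248.1] [ 0.494 -0.031  0.03 ]
green_jar 0.71 [383.3, 148.8] [ 0.714 -0.179  0.03 ]
amber_jar 0.87 [186.4, 277.9] [0.428 0.24  0.03 ]
dish 0.94 [399.6, 199.2] [ 0.601 -0.213  0.03 ]
felt_pen 0.88 [417.8, 339.0] [ 0.305 -0.247  0.03 ]
bench_timer 0.58 [402.8, 270.0] [ 0.448 -0.218  0.03 ]
```

```bash
python3 - <<'E'
import cv2
a=cv2.imread('pics/top0.png')[130:330,150:450]; b=cv2.imread('pics/scene0.png')[150:350,200:460]
cv2.imwrite('pics/topc.png',cv2.resize(a,(780,520),interpolation=cv2.INTER_CUBIC)); cv2.imwrite('pics/scenec.png',cv2.resize(b,(780,600),interpolation=cv2.INTER_CUBIC))
E
```

```text
(no output)
```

View pics/topc.png

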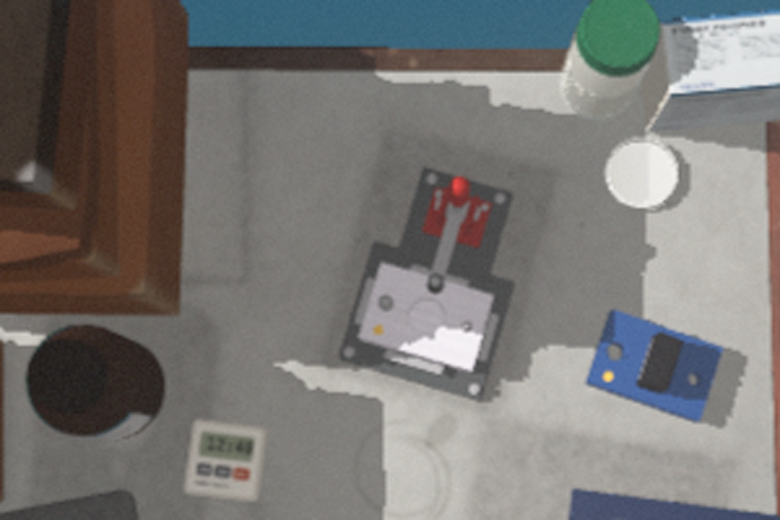

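View pics/scenec.png

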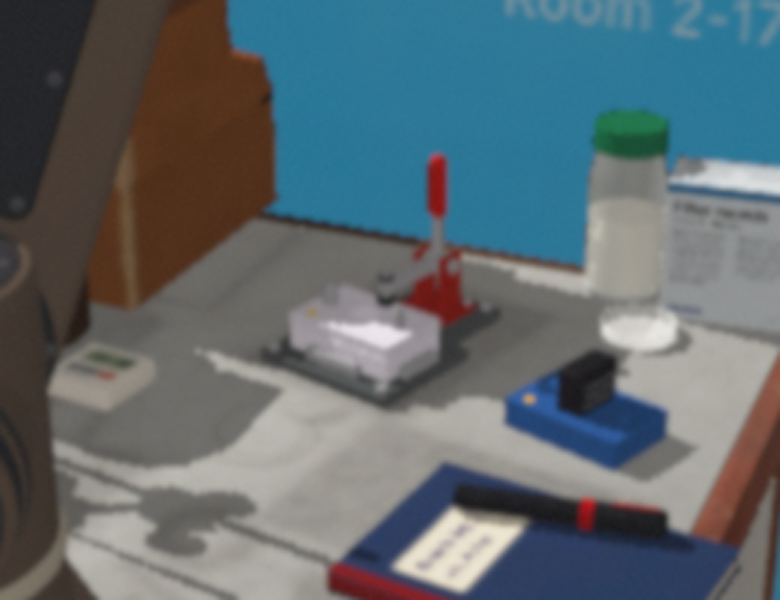

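The top crop shows the jig turned about -15°. Its yellow dot is at crop (378,330), the dowels at (386,303) and (466,326), and the handle top at (459,187). The upper half lies on the right at a similar yaw, with its dot at (608,376), bores at (615,352) and (693,379), and rib at (662,362). The scene crop shows the clamp closed with its handle upright.

```bash
python3 - <<'E'
from h import *
c=shot('top')
f=lambda p:(p[0]/2.6+150-.3,p[1]/2.6+130-.3)
for n,p,z in [('ldot',(378,330),.039),('bd',(386,303),.05),('sd',(466,326),.05),('handle',(459,187),.139),('udot',(608,376),.022),('bb',(615,352),.022),('sb',(693,379),.022),('ribtop',(662,362),.05),('amb',(95,378),.162),('green',(620,33),.148)]:
    print(n,ray(c,f(p),z).round(4))
T=T_tool(); print(T.round(3)); w=shot('wrist'); print(w['hand_eye'],w['mtx'])
E
```

```text
ldot [0.4743 0.0102 0.039 ]
bd [0.495  0.0035 0.05  ]
sd [ 0.4769 -0.0609  0.05  ]
handle [ 0.5714 -0.0533  0.139 ]
udot [ 0.4395 -0.178   0.022 ]
bb [ 0.4593 -0.1839  0.022 ]
sb [ 0.4376 -0.2475  0.022 ]
ribtop [ 0.449  -0.2176  0.05  ]
amb [0.4253 0.207  0.162 ]
green [ 0.6882 -0.1736  0.148 ]
[[-0.973 -0.23  -0.     0.155]
 [-0.23   0.973  0.    -0.657]
 [ 0.     0.    -1.     0.227]
 [ 0.     0.     0.     1.   ]]
[[-1.19444335e-04 -9.68145082e-01 -2.50389866e-01  6.58014074e-02]
 [ 9.99999976e-01 -6.99819989e-05 -2.06444472e-04 -7.90081895e-04]
 [ 1.82345417e-04 -2.50389885e-01  9.68145068e-01 -1.59848644e-01]
 [ 0.00000000e+00  0.00000000e+00  0.00000000e+00  1.00000000e+00]] [[410.37655231   0.         319.68515191]
 [  0.         410.37655231 242.46569688]
 [  0.           0.           1.        ]]
```

>>> jog_arm(
  moves=[
    [[0,0,0],9.7,0],
    [[0,0,0],9.7,0],
    [[0,0,0],9.6,0],
    [[-1.5,5.6,0],0,0],
    [[-1.5,5.6,0],0,0],
    [[-1.5,5.6,0],0,0],
    [[-1.5,5.6,0],0,0],
    [[-1.5,5.6,0],0,0],
    [[-1.5,5.6,0],0,0],
    [[-1.5,5.6,0],0,0],
    [[-1.5,5.6,0],0,0],
    [[-1.4,5.6,0],0,0],
  ],
  newtons=20,
)

```text
time_s: 2.9
tcp_pos: [0.4214, -0.2063, 0.2271]
eef_rot: [180.0, 0.1, 164.3]
contact_force: [1.0, 0.1, 0.2]
gripper_width: 0.0006
gripper_force: 0.0
```

```bash
python3 - <<'E'
from h import *
c=shot('wrist'); cv2.imwrite('pics/w1.png',c['pixels'])
for t in ['upper_half','big_bore','small_bore']:
    r=regions_of(c,t)
    for x in r[:1]: print(t,x['confidence'],x['pixel'],ray(c,x['pixel'],.022))
T=T_tool(); print(T[:3,3])
for n,X in [('bb',(.4593,-.1839,.022)),('sb',(.4376,-.2475,.022))]: print(n,proj(c,X))
E
```

```text
upper_half 0.94 [314.3, 238.1] [ 0.4440395  -0.21794496  0.022     ]
big_bore 0.64 [317.5, 235.3] [ 0.44229515 -0.21440534  0.022     ]
small_bore 0.65 [315.7, 236.8] [ 0.4432076  -0.21637551  0.022     ]
[ 0.42110546 -0.2070353   0.2267418 ]
bb [354.46244576 243.87005   ]
sb [281.38264367 240.01396307]
```

View pics/w1.png

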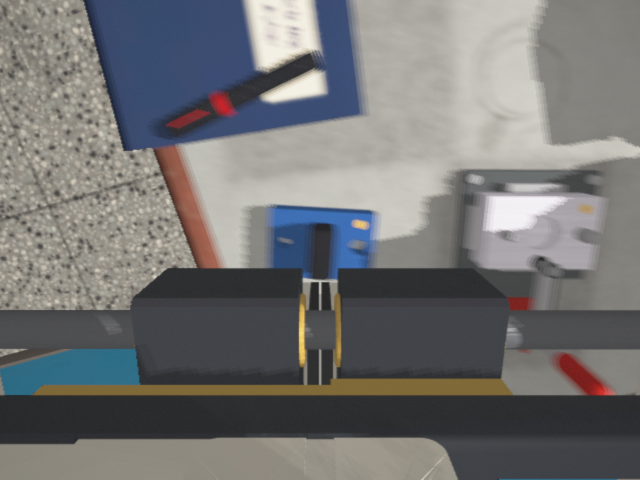

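The wrist view shows the upper half at about (320,240), with its bores at (287,240) and (357,244). That matches the top-camera estimate. Next is the clamp.

>>> jog_arm(
  moves=[
    [[-1.8,4.8,0],0,0],
    [[-1.8,4.8,0],0,0],
    [[-1.8,4.7,0],0,0],
    [[-1.8,4.6,0],0,0],
    [[0,0,0],0,0],
    [[0,0,4.0],0,0],
    [[0,0,4.0],0,0],
    [[0,0,3.0],0,0],
    [[0,0,2.0],0,0],
    [[0,0,0],0,0],
    [[0,0,0],0,0],
  ],
)

```text
time_s: 4.47
tcp_pos: [0.5415, -0.0465, 0.0975]
eef_rot: [180.0, 0.1, 164.2]
contact_force: [0.1, 0.6, 0.4]
gripper_width: 0.0004
gripper_force: 0.0
```

```bash
python3 - <<'E'
from h import *
c=shot('scene'); cv2.imwrite('pics/s2.png',cv2.resize(c['pixels'][150:350,220:480],(780,600),interpolation=cv2.INTER_CUBIC))
T=T_tool(); print(T[:3,3]); d=T[:3,3]-[.4865,-.029,0]; print(d@[.963,-.271,0],d@[.271,.963,0])
E
```

```text
[ 0.54167622 -0.04624375  0.09772721]
0.05780776102269518 -0.0016529792712288455
```

View pics/s2.png

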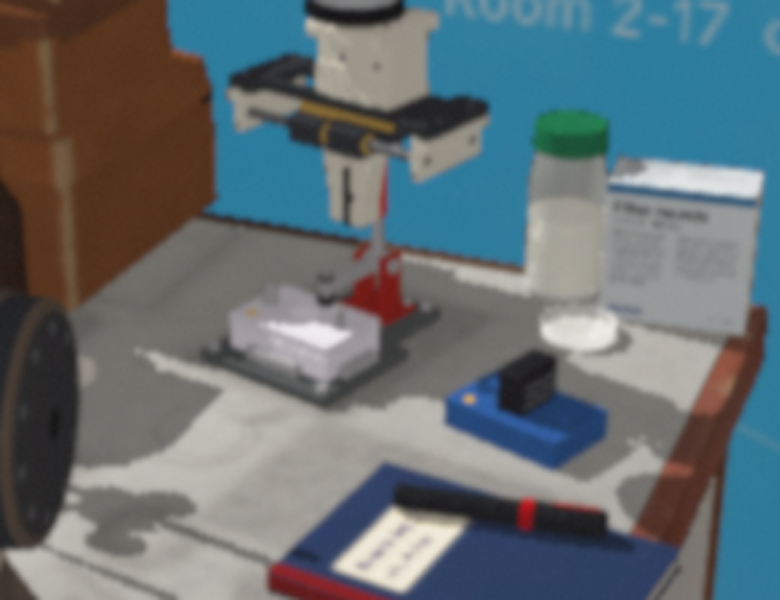

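The closed fingers (345,200) stand just in front of the handle (385,190), so I can push.

>>> jog_arm(
  moves=[
    [[-0.7,0,0],0,0],
    [[-0.7,0,0],0,0],
    [[-0.7,0,0],0,0],
    [[-0.7,0,0],0,0],
    [[-0.7,0,0],0,0],
    [[-0.7,0,0.1],0,0],
    [[-0.7,0,0.1],0,0],
    [[-0.7,0,0.1],0,0],
    [[-0.7,0,0.1],0,0],
    [[-0.7,0,0.1],0,0],
    [[-0.7,0,0],0,0],
    [[-0.5,0,0],0,0],
  ],
)

```text
time_s: 6.02
tcp_pos: [0.6206, -0.068, 0.0916]
eef_rot: [180.0, 0.0, 164.3]
contact_force: [-0.2, -0.2, -0.1]
gripper_width: 0.0002
gripper_force: 0.0
```

>>> jog_arm(
  moves=[
    [[0,0,0],0,0],
    [[0,0,0],0,0],
    [[0,0,-3],0,0],
    [[0,0,-5],0,0],
    [[0,0,-5],0,0],
    [[4,0,0],0,0],
    [[5,0,0],0,0],
    [[5,0,0],0,0],
    [[4,0,0],0,0],
    [[0,0,0],0,0],
  ],
)

```text
time_s: 7.28
tcp_pos: [0.4445, -0.0188, 0.2223]
eef_rot: [179.9, 0.1, 164.4]
contact_force: [1.2, 0.6, 0.3]
gripper_width: 0.0004
gripper_force: 0.0
```

```bash
python3 - <<'E'
from h import *
T=T_tool(); print(T[:3,3])
a=shot('scene')['pixels'][150:350,250:380]; t=shot('top'); b=t['pixels'][150:320,250:430]; np.save('t3.npy',t['pixels'])
w=shot('wrist');
cv2.imwrite('pics/s3.png',np.hstack([cv2.resize(a,(260,400)),cv2.resize(w['pixels'],(533,400))]))
E
```

```text
[ 0.44446157 -0.01880768  0.2223278 ]
```

View pics/s3.png

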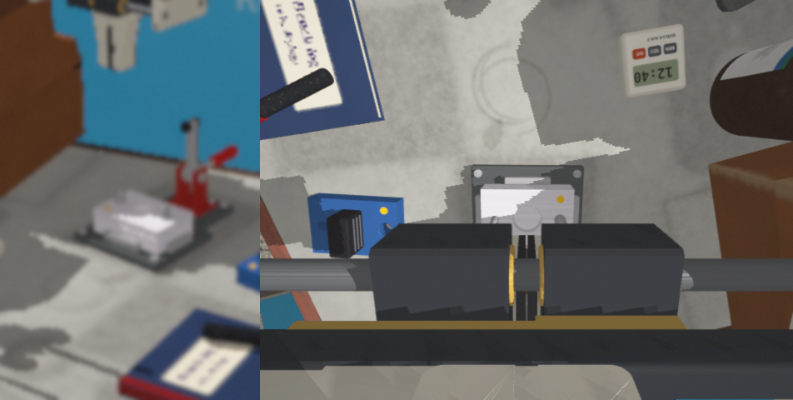

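The clamp is open: the bar stands up and the handle lies back. I'll shift back a little to measure the lower half.

>>> jog_arm(
  moves=[
    [[2.5,0,0],0,0],
    [[0,0,0],0,0],
    [[0,0,0],0,0],
  ],
)

```text
time_s: 7.8
tcp_pos: [0.4235, -0.0124, 0.2215]
eef_rot: [-180.0, 0.0, 164.3]
contact_force: [0.9, -0.8, -1.0]
gripper_width: 0.0006
gripper_force: 0.0
```

```bash
python3 - <<'E'
from h import *
T=T_tool(); print(T[:3,3])
w=shot('wrist'); np.savez('w4.npz',pixels=w['pixels'],mtx=w['mtx'],W=w['W']); 
a=w['pixels'][180:300,230:390]; cv2.imwrite('pics/w4.png',cv2.resize(a,(800,600),interpolation=cv2.INTER_CUBIC))
E
```

```text
[ 0.4235261  -0.01236267  0.22153669]
```

View pics/w4.png

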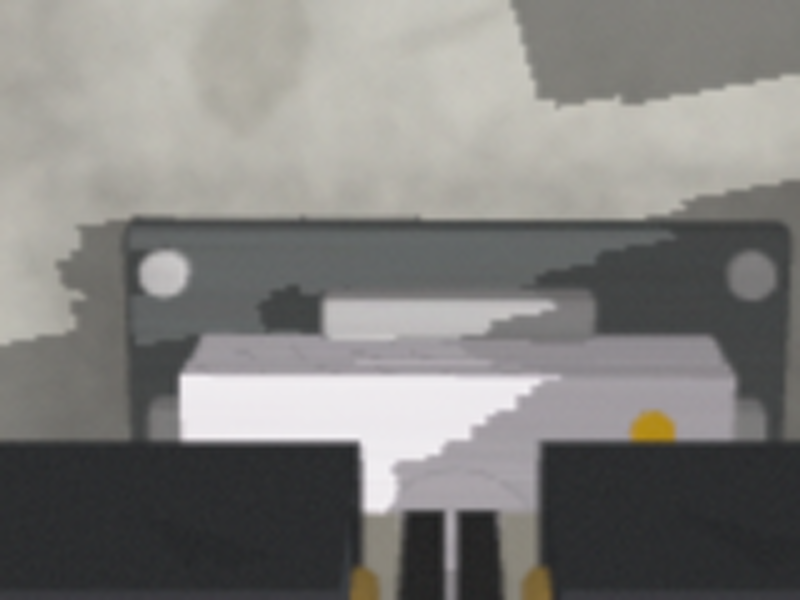

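The front top edge of the lower half runs from crop (180,375) to (737,375). The jig plate's front corners are at (127,220) and (787,222).

```bash
cat >> h.py <<'E'
def load(n):
    z=np.load(n); return dict(pixels=z['pixels'],mtx=z['mtx'],W=z['W'])
def report(c,pts):
    P=[]
    for n,p,z in pts:
        X=ray(c,p,z); P.append(X); print(n,X.round(4))
    return P
def lim(a,b,lx): # front edge corners: a at y -, b at y +
    d=(b-a)[:2]; L=np.linalg.norm(d); u=d/L; yaw=np.degrees(np.arctan2(-u[0],u[1])); xax=np.array([u[1],-u[0]])
    print('len',L,'yaw',yaw,'centre',((a+b)[:2]/2+xax*lx).round(4))
E
python3 - <<'E'
from h import *
c=load('w4.npz')
f=lambda x,y:((x+.5)/5-.5+230,(y+.5)/5-.5+180)
P=report(c,[('fl',f(180,375),.039),('fr',f(737,375),.039),('pl',f(127,220),.010),('pr',f(787,222),.010),('dot',f(653,431),.039)])
lim(P[0],P[1],.032); lim(P[2],P[3],.052)
E
```

```text
fl [ 0.4434 -0.0669  0.039 ]
fr [0.4696 0.0262 0.039 ]
pl [ 0.4193 -0.0734  0.01  ]
pr [0.4528 0.0438 0.01  ]
dot [0.4755 0.0096 0.039 ]
len 0.09674348994789037 yaw -15.727167136563315 centre [ 0.4873 -0.029 ]
len 0.12195656658083358 yaw -15.905338545232544 centre [ 0.4861 -0.029 ]
```

>>> jog_arm(
  moves=[
    [[-1.3,-4.8,0],1.5,3],
    [[0,-4.8,0],1.5,4],
    [[0,-4.8,0],0,5],
    [[0,-4.8,0],0,5.5],
    [[0,0,0],0,5.5],
    [[0,0,0],0,5.5],
    [[0,0,0],0,5.5],
  ],
)

```text
time_s: 8.72
tcp_pos: [0.3777, -0.1983, 0.2215]
eef_rot: [-180.0, -0.0, 161.3]
contact_force: [-0.4, 0.0, -0.5]
gripper_width: 0.0548
gripper_force: 0.0
```

```bash
python3 - <<'E'
from h import *
T=T_tool(); print(T[:3,3],get_state()['eef_rot'])
w=shot('wrist'); np.savez('w5.npz',pixels=w['pixels'],mtx=w['mtx'],W=w['W']); 
a=w['pixels'][180:300,240:400]; cv2.imwrite('pics/w5.png',cv2.resize(a,(800,600),interpolation=cv2.INTER_CUBIC))
E
```

```text
[ 0.37770431 -0.19830202  0.22148506] [-1.79997861e+02 -1.06575088e-02  1.61336181e+02]
```

View pics/w5.png

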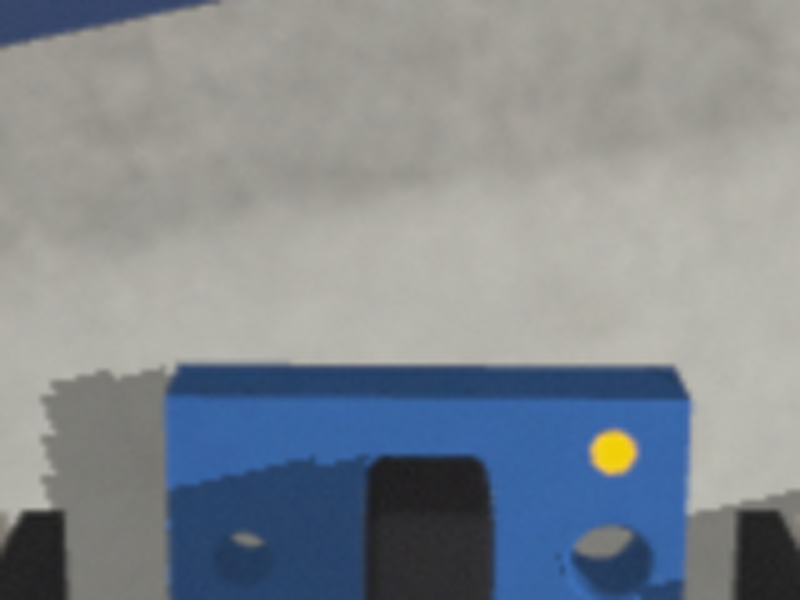

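The front top edge runs from crop (167,397) to (690,400). The dot is at (614,452) and the bores at (243,558) and (612,559).

```bash
python3 - <<'E'
from h import *
c=load('w5.npz')
f=lambda x,y:((x+.5)/5-.5+240,(y+.5)/5-.5+180)
P=report(c,[('fl',f(167,397),.022),('fr',f(690,400),.022),('dot',f(614,452),.022),('sb',f(243,558),.022),('bb',f(612,559),.022)])
lim(P[0],P[1],.032); lim(P[3],P[4],0)
T=T_tool(); C=(P[0]+P[1])[:2]/2
u=(P[1]-P[0])[:2];u/=np.linalg.norm(u); C=C+.032*np.array([u[1],-u[0]])
for X in (C,((P[3]+P[4])/2)[:2]): print('in tool', T[:2,:2].T@(X-T[:2,3]))
E
```

```text
fl [ 0.4047 -0.2525  0.022 ]
fr [ 0.4359 -0.1621  0.022 ]
dot [ 0.441  -0.1782  0.022 ]
sb [ 0.4387 -0.25    0.022 ]
bb [ 0.4609 -0.1848  0.022 ]
len 0.09562070925085077 yaw -19.013494574694775 centre [ 0.4506 -0.2178]
len 0.06886592085878981 yaw -18.835781801958234 centre [ 0.4498 -0.2174]
in tool [-0.07528062  0.00471292]
in tool [-0.07445327  0.00481813]
```

>>> jog_arm(
  moves=[
    [[-2.5,0.5,0],0.3,5.5],
    [[-2.5,0,2],0,5.5],
    [[-2.5,0,4],0,5.5],
    [[0,0,4],0,5.5],
    [[0,0,4],0,5.5],
    [[0,0,3],0,5.5],
    [[0,0,1.5],0,5.5],
    [[0,0,0.8],0,5.5],
    [[0,0,0],0,5.5],
    [[0,0,0],0,5.5],
  ],
)

```text
time_s: 10.02
tcp_pos: [0.4505, -0.2183, 0.0293]
eef_rot: [180.0, 0.1, 161.0]
contact_force: [0.8, 0.3, -0.8]
gripper_width: 0.0551
gripper_force: 0.0
```

>>> jog_arm(
  moves=[
    [[0,0,0],0,3.5],
    [[0,0,0],0,2.5],
    [[0,0,0],0,1.5],
    [[0,0,0],0,1.5],
    [[0,0,0],0,1.5],
    [[0,0,0],0,1.5],
  ],
  newtons=50,
)

```text
time_s: 10.78
tcp_pos: [0.4498, -0.2184, 0.0287]
eef_rot: [180.0, 0.0, 161.0]
contact_force: [-0.3, 1.1, 2.4]
gripper_width: 0.0216
gripper_force: 50.0
```

>>> jog_arm(
  moves=[
    [[0,0,-2],0,1.5],
    [[0,0,-4],0,1.5],
    [[0,0,-4],0,1.5],
    [[0.7,4.8,0],0,1.5],
    [[0.7,4.8,0],0,1.5],
    [[0.7,4.8,0],0,1.5],
    [[0.6,4.7,0],0,1.5],
    [[0,0,0],-3.2,1.5],
    [[0,0,0],0,1.5],
    [[0,0,0],0,1.5],
  ],
)

```text
time_s: 12.02
tcp_pos: [0.4859, -0.0295, 0.1281]
eef_rot: [-180.0, -0.1, 164.1]
contact_force: [-0.1, -0.8, -3.9]
gripper_width: 0.0217
gripper_force: 50.0
```

```bash
python3 - <<'E'
from h import *
T=T_tool(); print(T[:3,3],get_state()['eef_rot'],get_state()['contact_force'])
w=shot('wrist'); np.savez('w6.npz',pixels=w['pixels'],mtx=w['mtx'],W=w['W']); 
cv2.imwrite('pics/w6.png',cv2.resize(w['pixels'][120:360,160:480],(800,600),interpolation=cv2.INTER_CUBIC))
E
```

```text
[ 0.48591424 -0.02946931  0.12813049] [-1.79976850e+02 -5.29012220e-02  1.64075314e+02] [-0.08172768 -0.83483448 -3.85613442]
```

View pics/w6.png

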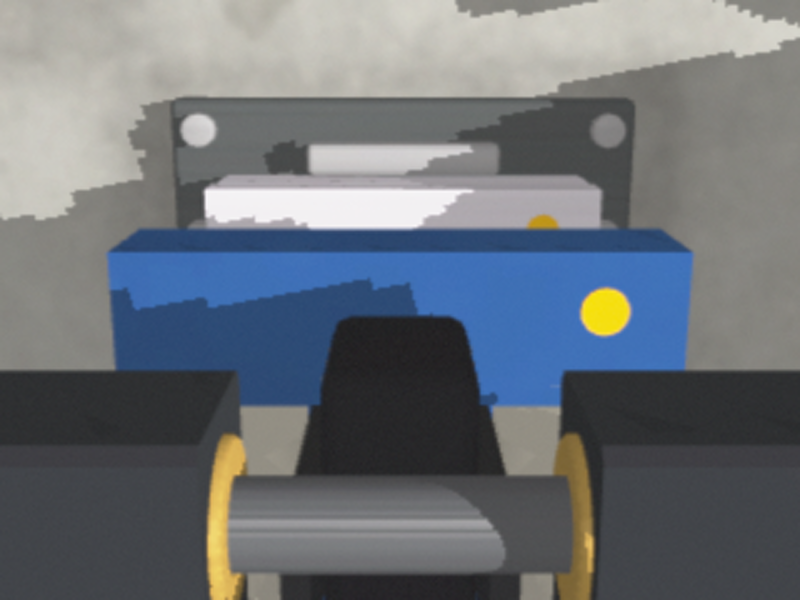

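Both front edges show in one view. The upper's runs from (109,252) to (691,252) with its dot at (605,311). The lower's runs from (205,188) to (602,188).

```bash
python3 - <<'E'
from h import *
c=load('w6.npz')
f=lambda x,y:((x+.5)/2.5-.5+160,(y+.5)/2.5-.5+120)
P=report(c,[('ufl',f(109,252),.1214),('ufr',f(691,252),.1214),('lfl',f(205,188),.039),('lfr',f(602,188),.039),('udot',f(605,311),.1214),('pl',f(174,98),.010),('pr',f(633,100),.010)])
lim(P[0],P[1],.032); lim(P[2],P[3],.032); lim(P[5],P[6],.052)
T=T_tool()
print('shift tool', T[:2,:2].T@((P[2]+P[3]-P[0]-P[1])[:2]/2))
E
```

```text
ufl [ 0.442  -0.0671  0.1214]
ufr [0.4685 0.0255 0.1214]
lfl [ 0.4429 -0.0667  0.039 ]
lfr [0.4694 0.0262 0.039 ]
udot [0.4744 0.0095 0.1214]
pl [ 0.4202 -0.0734  0.01  ]
pr [0.4542 0.0439 0.01  ]
len 0.09629282681458666 yaw -15.926905073325448 centre [ 0.486  -0.0296]
len 0.09663109960511342 yaw -15.928363996408104 centre [ 0.4869 -0.029 ]
len 0.12208337177848795 yaw -16.175333917096225 centre [ 0.4871 -0.0292]
shift tool [-0.00072659  0.00082365]
```

>>> jog_arm(
  moves=[
    [[-0.07,0.08,1.5],0,1.5],
    [[0,0,1.5],0,1.5],
    [[0,0,1.0],0,1.5],
    [[0,0,0.4],0,1.5],
    [[0,0,0.3],0,1.5],
    [[0,0,0.3],0,1.5],
    [[0,0,0],0,1.5],
    [[0,0,0],0,1.5],
  ],
  newtons=55,
)

```text
time_s: 13.08
tcp_pos: [0.4875, -0.0284, 0.0788]
eef_rot: [180.0, 0.0, 164.2]
contact_force: [0.4, 0.9, -3.4]
gripper_width: 0.0218
gripper_force: 55.0
```

>>> jog_arm(
  moves=[
    [[0,0,0.3],0,1.5],
    [[0,0,0.3],0,1.5],
    [[0,0,0.2],0,1.5],
    [[0,0,0.1],0,1.5],
    [[0,0,0.1],0,1.5],
    [[0,0,0],0,1.5],
    [[0,0,0],0,1.5],
    [[0,0,0],0,1.5],
  ],
)

```text
time_s: 14.08
tcp_pos: [0.4874, -0.0284, 0.0686]
eef_rot: [180.0, 0.0, 164.2]
contact_force: [-1.0, 0.2, -3.0]
gripper_width: 0.0218
gripper_force: 55.0
```

>>> jog_arm(
  moves=[
    [[0,0,0.05],0,1.5],
    [[0,0,0.05],0,1.5],
    [[0,0,0],0,1.5],
    [[0,0,0],0,1.5],
  ],
  newtons=60,
)

```text
time_s: 14.58
tcp_pos: [0.4874, -0.0285, 0.0677]
eef_rot: [180.0, 0.0, 164.2]
contact_force: [-1.3, -0.1, -0.6]
gripper_width: 0.0215
gripper_force: 60.0
```

Contact is at the expected height, so I'll press in gently.

>>> jog_arm(
  moves=[
    [[0,0,0.04],0,1.5],
    [[0,0,0],0,1.5],
    [[0,0,0],0,1.5],
  ],
)

```text
time_s: 14.95
tcp_pos: [0.4874, -0.0285, 0.0677]
eef_rot: [180.0, 0.0, 164.2]
contact_force: [-3.0, 0.1, 4.4]
gripper_width: 0.0216
gripper_force: 60.0
```

>>> jog_arm(
  moves=[
    [[0,0,0.04],0,1.5],
    [[0,0,0.03],0,1.5],
    [[0,0,0],0,1.5],
    [[0,0,0],0,1.5],
    [[0,0,0],0,1.5],
  ],
)

```text
time_s: 15.58
tcp_pos: [0.4874, -0.0285, 0.0676]
eef_rot: [180.0, 0.0, 164.2]
contact_force: [-6.4, 1.4, 13.5]
gripper_width: 0.0215
gripper_force: 60.0
```

```bash
python3 - <<'E'
from h import *
s=get_state(); print(s['tcp_pos'],s['contact_force'],s['moment'],s['eef_rot'])
a=shot('scene')['pixels'][180:330,240:400]; w=shot('wrist')['pixels'][120:360,160:480]
cv2.imwrite('pics/f.png',np.hstack([cv2.resize(a,(400,375),interpolation=3),cv2.resize(w,(400,375))]))
F=[]
for i in range(6): capture('top'); F.append(get_state()['contact_force'])
print(np.mean(F,0))
E
```

```text
[ 0.48736793 -0.02847997  0.06762149] [-6.40934593  1.37214947 13.49110251] [ 0.57932123  2.40287254 -0.04387143] [1.79997777e+02 2.73465988e-02 1.64202764e+02]
[-6.76764699  1.89636304 13.80058767]
```

View pics/f.png

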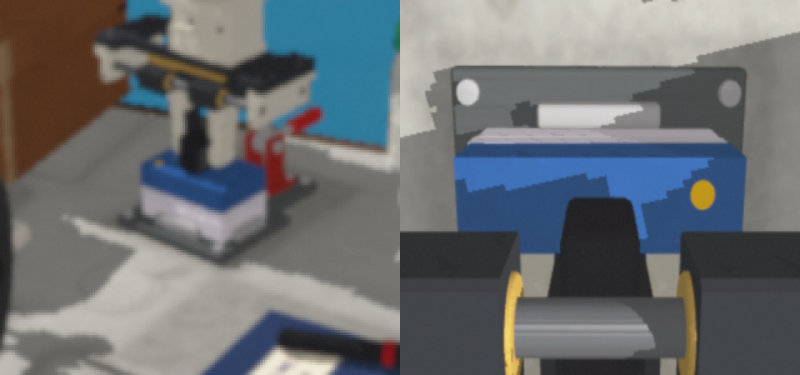

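The pair is closed and flush, with the clamp open. I'll ease off the small side load.

>>> jog_arm(
  moves=[
    [[0.03,0,0],0,1.5],
    [[0,0,0],0,1.5],
    [[0,0,0],0,1.5],
  ],
)

```text
time_s: 16.35
tcp_pos: [0.4874, -0.0285, 0.0676]
eef_rot: [180.0, 0.1, 164.2]
contact_force: [-6.2, 0.6, 11.8]
gripper_width: 0.0217
gripper_force: 60.0
```

```bash
python3 - <<'E'
from h import *
F=[]
for i in range(6): capture('top'); F.append(get_state()['contact_force'])
f=np.mean(F,0); print(f,get_state()['tcp_pos'])
if 11<f[2]<17 and abs(f[0])<8: print(close_job())
E
```

```text
[-5.174165    0.39292124 12.48925739] [ 0.48738793 -0.02846185  0.06765349]
the job is handed in; nothing more can be done
None
```

The job is handed in: the clamp is swung open and stays open, and the upper half sits flush over both dowels, dot over dot. The fingers still hold it, pressing at about 12.5 N measured at the wrist; with the upper half's own weight, that is roughly 15–16 N on the pair.

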